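Bolt the carving turntable

ROBOT

A 7-joint arm with a two-finger parallel gripper is mounted at the origin on the work surface. World frame = base frame: x ahead of the robot, y to its left, z up, the work surface at z = 0. Lengths are in m, angles in rad, forces in N, time in s.
With the tool pointing down it reaches from about 0.425 to 1.025 m from the base axis. Payload 9.4 kg.
Tool frame: the origin (TCP) lies at the centre of the arm's flange, where the gripper is bolted on; the fingertips stand 173 mm ahead of it and the grasp point (between the pads) lies 155 mm ahead of it; z points along the fingers, y is the line along which they close (so a half turn about z gives the same grasp; the last joint's range is limited). The gripper opens to 85 mm and grips with 20 to 120 N. Pads are 22 mm wide; open, the fingers measure 114 mm over their backs; the gripper's body (76 mm by 85 mm) begins 54 mm behind the grasp point. The pads swing forward as they close: fully open they stand 13 mm farther back than shut.
Start: joints at [1.096, 0.599, -0.003, 1.599, 0.002, 0.943, -0.08], TCP at [0.281, -0.668, 0.405] pointing down, gripper open.
Joint ranges: [-2.57, 2.57], [-0.35, 1.97], [-1.29, 1.29], [0.11, 2.56], [-1.05, 4.19], [0.11, 1.86], [-2.63, 2.63]. Speed limits (rad/s): [2.22, 2.22, 3.01, 3.01, 3.14, 3.14, 3.14].

INTERFACE

Orientations are given as a 3x3 rotation matrix whose columns are the frame's x, y, z axes.
In Python, from rig import arm gives the robot as it stands.
- The arm moves only by the tool arm_command, never from a script. Its argument "deltas" is one flat list of numbers, 7 for each row, row after row: the shift along the tool's x, y, z in mm, then the turn, a rotation vector about the tool's x, y, z in degrees, then the finger opening in mm, from 0 to 85.4. In form: [dx, dy, dz, ax, ay, az, claw, dx, dy, dz, ax, ay, az, claw, ...]. A call has 1 to 8 rows; each row shifts and turns the commanded pose from where the row before left it, along the tool's axes as they then stand; what a row does not reach is not made up. A row lasts 1/12 s, in which the tool goes at most 41.7 mm and 7.16 degrees, less where a joint would pass 70% of its speed; a pose out of reach is approached as far as the arm can. A call is refused whole if a number of a shift passes 41.7 or a number of a turn 7.16, either way. A call with a gripper value outside its range is refused whole. The fingers move at their own pace and stop on an object; "newtons" is the grip in N (left out, the last holds). Time passes only in rows, so rows that do not move let the fingers close. It gives the time, the measured TCP pose, the force, the opening and the grip force at its end, in the units of the state.
- arm.observe(): the state, without advancing time (a new reading comes with each control period).
- arm.get_image(name): name is "scene" or "top"; returns (picture, depth): 420x560x3 uint8, red, green, blue; 420x560 float32, m along the optical axis (not along the pixel's ray), 0 where there is no reading.
- arm.camera_model(name): a dict with "fx", "fy", "cx", "cy" (pixels), "T" (4x4, takes a point from camera to world coordinates). Camera axes: x right, y down, z forward; pixel columns grow to the right and rows downward; lengths in m; the calibration is good to about 2 mm. A picture is of the moment at which its call begins. camera_model takes no time and is no camera call.
- arm.close_job(): hands the job in; it is judged then, once.
The state is a dict: "time_s": time; "q": joint angles; "dq": joint speeds; "effort": joint torques, N m; "tool_pos": TCP position; "eef_rot": TCP orientation; "wrist_force": force on the tool from outside, world axes, zero at the start; "torque": the same for the moment, N m; "gripper_width": finger opening in m; "grip_force": force on a finger pad.
Only numpy, scipy, OpenCV 4.12 (cv2) and the standard library are available. Lean on these libraries where they do the work, as an engineer would, in place of code of your own. Each camera call takes 0.05 s, during which the arm holds its last target. There are 200 camera calls.

TASK

Lock the carver's turntable so it cannot turn under the chisel: press the red thumb bar of the safety catch down with one fingertip and, while keeping it held down, push the bolt's black knob with the other fingertip until the bolt is fully home in the turntable's notch. Then let go, so that the catch springs back up and holds the bolt, and take the hand away; the turntable must stay lined up, and the chisel, brush, bowl and plaster offcut around it are left where they lie.

Things in the scene. Friction and masses are not known exactly. Their poses are not given: they have to be found in the camera images.
- lock: Fixed blue base plate (12 mm thick) carrying bolt, catch and turntable. Origin at bench level (z = 0), under the knob's axis when the bolt is drawn back. x axis: the way the bolt is pushed to lock; y axis: from bolt to red thumb bar; z up. Place and heading vary widely. In this frame: bolt centre line y = 0; bolt guides (32 mm wide, top z = 54 mm) at x = -102 to -88 and 70 to 84 mm.
- knob_top (a point): Top centre of the bolt's black push knob: upright cylinder, 16 mm diameter, black from 55 to 89 mm above the bench, 12 mm stem below; it moves with the bolt along the lock's x. The steel bar under it is 16 mm square, its top 48 mm above the bench; a fingertip lower than that would run into the bar.
- bolt (a joint): Travel of the bolt in m: 0 drawn back, 0.030 fully home in the turntable's notch (stops at both ends). Starts at 0 to 1.5 mm. It slides with about 2 N of friction plus 12 N per m/s and stays where it is left. While the catch is up it is blocked at either end of its travel.
- thumb_bar (a point): Red thumb bar of the catch, 72 mm along the lock's x, 26 mm wide, 6 mm thick. This point: centre of its top; catch up, it is at x = -7, y = 53, z = 68 mm in the lock's frame, 53 mm across from the knob; pressed fully, about 9 mm lower. It reaches from x = -43 to 29 mm, so a fingertip can slide along it beside the bolt. Its top slopes 0.16 rad up outwards (catch up) to 0.16 rad down (pressed).
- catch_angle (a joint): Angle of the catch in rad: 0 up (its nose in a notch of the bolt), 0.32 pressed fully (stop). The bolt is free above about 0.18. About 2 N on the thumb bar starts it, about 5 N presses it fully. Let go, its spring lifts it, but only with the bolt within 2 mm of an end of its travel; in between the nose rests on the bolt.
- catch: The rocking safety catch (thumb bar, shaft, arm). Origin on its shaft (8 mm, along the lock's x), at y = 25, z = 56 mm in the lock's frame. Its bearings (12 mm wide, tops at z = 62 mm) stand at x = -59 to -51 and 62 to 70 mm. At x = 52 to 58 mm the catch's arm crosses from it over the bolt, its top at z = 62 mm, up to about 72 mm when pressed.
- turntable (a joint): Angle of the turntable in rad, 0 = notch lined up with the bolt (about 0.014 rad of play either way); it starts lined up, free to turn with slight friction. Steel disc 300 mm across, top 50 mm above the bench, axis at x = 250 mm in the lock's frame. On it a plywood pallet and a half-carved plaster block, 150 mm wide, top about 0.2 m above the bench, at least 150 mm from the drawn knob.
- chisel: Carving chisel lying on the bench, about 240 mm long, 24 mm thick; origin under its middle. Leave alone.
- offcut: Loose plaster offcut, 62 x 45 x 34 mm, origin at the centre of its underside. Leave alone.
- bowl: Green plastic mixing bowl, 116 mm across, 60 mm high, origin at the centre of its underside. Leave alone.
- brush: Flat dusting brush lying on the bench, about 185 mm long, 52 mm wide, 18 mm thick; origin under its middle. Leave alone.

How it is judged:
On the way, in this order (a step that is already met when the one before it is completed fails the run):
1. a fingertip holds the safety catch down while the bolt is still drawn back (value of joint catch_angle above 0.22 rad and value of joint bolt below 0.005 m and contact force between the fingers and catch above 0.5 N), for 0.05 s.
2. the bolt is pushed through the middle of its travel with the catch still held down by a fingertip (value of joint catch_angle above 0.22 rad and value of joint bolt between 0.01 and 0.024 m and contact force between the fingers and catch above 0.5 N), for 0.03 s.
3. the bolt reaches home with the catch still held down by a fingertip (value of joint catch_angle above 0.22 rad and value of joint bolt above 0.0275 m and contact force between the fingers and catch above 0.5 N), for 0.03 s.
At the end, for the whole second after the job is handed in: the bolt is home (at least 27.5 of its 30 mm), the catch has sprung up (under 0.04 rad), the turntable is lined up within 0.03 rad, and chisel, offcut, bowl and brush are within 30 mm of where they lay (value of joint bolt above 0.0275 m and value of joint catch_angle below 0.04 rad and value of joint turntable between -0.03 and 0.03 rad and distance of each of chisel, offcut, bowl, brush from where it was at the start of the episode below 0.03 m); the robot touches nothing.
It fails at once if a bystander was pushed away or lifted (more than 30 mm) (distance of any of chisel, offcut, bowl, brush from where it was at the start of the episode above 0.03 m).
It fails at once if the turntable was knocked out of line (value of joint turntable above 0.06 rad or value of joint turntable below -0.06 rad).
It also fails if it takes over 32 s, if anything falls off the work surface, if the arm or the gripper's body presses on something with over 40 N, if the wrist force passes 120 N, or if a joint passes its speed limit or range.

## Working session

There is one attempt and no reset: what is moved stays moved. The work goes in short steps, Python scripts to look and compute and a tool call to move; the robot and the scene stay as the last step left them, time stands still between calls to the robot, and variables do not carry over. Pictures are saved under pics/ and viewed, at most 10 in all, crops included, and the job is handed in when it is done.

Besides the shell and the picture viewer there is one more tool, called after "Call:" as name(argument=value, ...), one argument or row to a line, values as JSON. arm_command: Moves the arm, as the interface text tells. Its arguments: {"type":"object","properties":{"deltas":{"type":"array"},"newtons":{"type":"number"}},"required":["deltas"]}

```bash
mkdir -p pics; ls; python3 - <<'E'
from rig import arm
import cv2,numpy as np
for n in("scene","top"):
    p,d=arm.get_image(n); np.savez(f"{n}.npz",p=p,d=d); cv2.imwrite(f"pics/{n}0.png",p[:,:,::-1])
    c=arm.camera_model(n); print(n,c["fx"],c["cx"],c["cy"],np.round(c["T"],3).tolist())
s=arm.observe(); print(s["time_s"],np.round(s["eef_rot"],3).tolist(),s["tool_pos"],s["gripper_width"],s["wrist_force"])
E
```

```text
pics
scene 430.68033534894215 271.81660126137666 202.19822431166418 [[-0.066, 0.717, -0.694, 1.172], [0.998, 0.044, -0.048, 0.14], [-0.004, -0.695, -0.719, 0.753], [0.0, 0.0, 0.0, 1.0]]
top 423.6187532628421 281.27000306103895 205.92289567513748 [[0.01, -0.996, 0.089, 0.483], [-1.0, -0.011, -0.015, 0.12], [0.016, -0.089, -0.996, 0.978], [0.0, 0.0, 0.0, 1.0]]
0.1 [[0.922, 0.387, -0.001], [0.387, -0.922, 0.001], [-0.0, -0.001, -1.0]] [ 0.28080275 -0.66824573  0.40388063] 0.08562459839552963 [ 0.50175735 -0.00935673  0.26624975]
```

View pics/scene0.png

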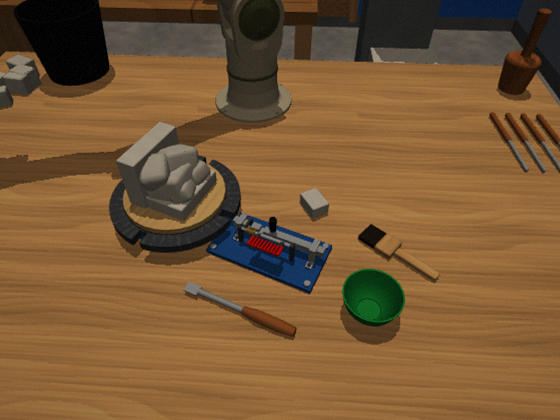

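View pics/top0.png

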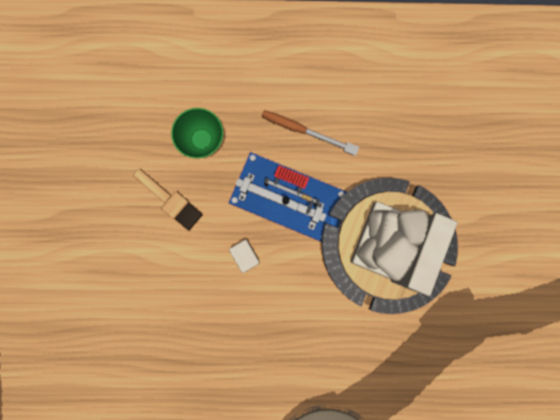

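The scene view shows the turntable at left (175,200), the blue lock plate around (270,250), the knob at (272,225) and the red bar at (266,246). In the top view the knob is at (285,200), the bar at (291,177) and the turntable around (390,245). The lock's x points right and slightly down in that picture.

```bash
cat > h.py <<'E'
import numpy as np,cv2
from rig import arm
def ray(n,uv,z):
    c=arm.camera_model(n); T=np.array(c["T"]); u,v=uv
    d=T[:3,:3]@[(u-c["cx"])/c["fx"],(v-c["cy"])/c["fy"],1]; o=T[:3,3]
    return o+d*(z-o[2])/d[2]
def proj(n,P):
    c=arm.camera_model(n); T=np.array(c["T"]); p=T[:3,:3].T@(np.asarray(P)-T[:3,3])
    return np.array([c["fx"]*p[0]/p[2]+c["cx"],c["fy"]*p[1]/p[2]+c["cy"]])
def big(m):
    k,l,s,c=cv2.connectedComponentsWithStats(m.astype(np.uint8)); i=1+np.argmax(s[1:,4]); return l==i,c[i]
E
python3 - <<'E'
from h import *
for n in("scene","top"):
    p=np.load(n+".npz")["p"]; h=cv2.cvtColor(p,cv2.COLOR_RGB2HSV)
    red=((h[...,0]<5)|(h[...,0]>175))&(h[...,1]>200)&(h[...,2]>110)
    red=cv2.morphologyEx(red.astype(np.uint8),cv2.MORPH_CLOSE,np.ones((5,5)))
    r,c=big(red); ct=cv2.minAreaRect(np.argwhere(r)[:,::-1].astype(np.float32))
    print(n,"red",c,ct,r.sum(),ray(n,ct[0],.068)[:2])
    rb=[ray(n,q,.068)[:2] for q in cv2.boxPoints(ct)]; e=[rb[1]-rb[0],rb[2]-rb[1]]; print([ (np.linalg.norm(x),np.degrees(np.arctan2(x[1],x[0]))) for x in e])
    blue=(h[...,0]>100)&(h[...,0]<125)&(h[...,1]>150)&(h[...,2]>50)
    b,c=big(cv2.morphologyEx(blue.astype(np.uint8),cv2.MORPH_CLOSE,np.ones((3,3))))
    cn=max(cv2.findContours(b.astype(np.uint8),0,2)[0],key=cv2.contourArea)
    W=np.array([ray(n,q,.012)[:2] for q in cv2.convexHull(cn)[:,0]],np.float32)
    R=cv2.minAreaRect(W); print("blue",R)
    cy,cx=int(c[1]),int(c[0]); x0,y0=cx-80,cy-60
    cv2.imwrite(f"pics/{n}c.png",cv2.resize(p[y0:y0+110,x0:x0+150,::-1],(750,550),interpolation=cv2.INTER_CUBIC)); print("crop",x0,y0)
E
```

```text
scene red [264.85148515 245.20462046] ((264.5, 244.99998474121094), (34.96337890625, 9.295969009399414), 19.798877716064453) 303 [0.63189789 0.08728403]
[(np.float64(0.023618772901639985), np.float64(170.1515713828703)), (np.float64(0.07415334656174587), np.float64(68.93848534352846))]
blue ((0.6039913892745972, 0.08678629994392395), (0.2581460475921631, 0.12719784677028656), 73.82008361816406)
crop 188 199Traceback (most recent call last):
  File "<stdin>", line 6, in <module>
  File "h.py", line 11, in big
    k,l,s,c=cv2.connectedComponentsWithStats(m.astype(np.uint8)); i=1+np.argmax(s[1:,4]); return l==i,c[i]
                                                                      ~~~~~~~~~^^^^^^^^^
    return _wrapfunc(a, 'argmax', axis=axis, out=out, **kwds)
    return bound(*args, **kwds)
ValueError: attempt to get argmax of an empty sequence
```

View pics/scenec.png

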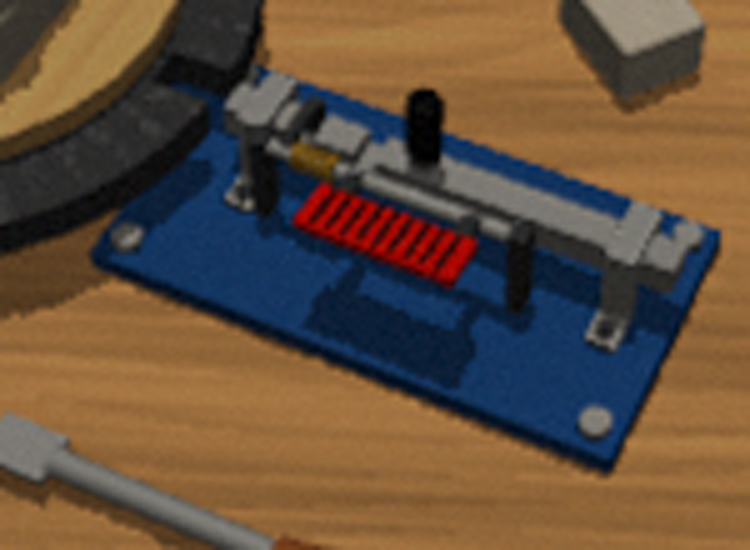

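The scene crop shows the knob top at about px (273.2,218.8), with the red bar spanning (247,242) to (283,252). The top view needs a looser red threshold.

```bash
python3 - <<'E'
from h import *
for n in("scene","top"):
    p=np.load(n+".npz")["p"]; h=cv2.cvtColor(p,cv2.COLOR_RGB2HSV)
    red=((h[...,0]<4)|(h[...,0]>174))&(h[...,1]>185)&(h[...,2]>60)
    red=cv2.morphologyEx(red.astype(np.uint8),cv2.MORPH_CLOSE,np.ones((5,5)))
    r,c=big(red); ct=cv2.minAreaRect(np.argwhere(r)[:,::-1].astype(np.float32))
    print(n,"red",c,ct,r.sum(),ray(n,ct[0],.068)[:2],ray(n,c,.068)[:2])
    rb=[ray(n,q,.068)[:2] for q in cv2.boxPoints(ct)]; e=[rb[1]-rb[0],rb[2]-rb[1]]; print([ (np.linalg.norm(x),np.degrees(np.arctan2(x[1],x[0]))) for x in e])
    k=(p.max(2)<28).astype(np.uint8); kk=np.zeros_like(k); u,v=map(int,c)
    kk[v-38:v-12,u-15:u+20]=k[v-38:v-12,u-15:u+20]
    m,c=big(kk); ys,xs=np.nonzero(m); print("knob",c,m.sum(),xs.min(),xs.max(),ys.min(),ys.max())
    if n=="top":
        print(ray(n,c,.089),ray(n,c,.08))
        cv2.imwrite(f"pics/topc.png",cv2.resize(p[145:245,225:365,::-1],(770,550),interpolation=cv2.INTER_CUBIC))
    else: print(ray(n,(xs.mean()+.0,ys.min()+2.0),.089))
E
```

```text
scene red [264.81661891 245.46704871] ((264.52264404296875, 245.43667602539062), (35.3153190612793, 10.695497512817383), 19.653823852539062) 349 [0.63300989 0.08741605] [0.63305041 0.0880138 ]
[(np.float64(0.027139185925780348), np.float64(170.27295806802522)), (np.float64(0.07489172849117261), np.float64(69.09577313730595))]
knob [272.45882353 223.97647059] 85 269 275 217 231
[0.57942335 0.10005489 0.089     ]
top red [290.57936508 176.44444444] ((290.9309997558594, 176.67239379882812), (30.454036712646484, 9.099071502685547), 21.801406860351562) 252 [0.62846296 0.08654428] [0.62895405 0.08731228]
[(np.float64(0.019988246297707898), np.float64(-20.961154908369796)), (np.float64(0.0662401068165429), np.float64(-111.35212016329552))]Traceback (most recent call last):
  File "<stdin>", line 11, in <module>
  File "h.py", line 11, in big
    k,l,s,c=cv2.connectedComponentsWithStats(m.astype(np.uint8)); i=1+np.argmax(s[1:,4]); return l==i,c[i]
                                                                      ~~~~~~~~~^^^^^^^^^
    return _wrapfunc(a, 'argmax', axis=axis, out=out, **kwds)
    return bound(*args, **kwds)
ValueError: attempt to get argmax of an empty sequence
```

```bash
python3 - <<'E'
from h import *
n="top"; p=np.load(n+".npz")["p"]; h=cv2.cvtColor(p,cv2.COLOR_RGB2HSV)
k=(p.max(2)<32).astype(np.uint8); kk=np.zeros_like(k); kk[192:210,277:295]=k[192:210,277:295]
m,c=big(kk); ys,xs=np.nonzero(m); print("knob",c,m.sum(),xs.min(),xs.max(),ys.min(),ys.max(),ray(n,c,.085))
b=((h[...,0]>100)&(h[...,0]<125)&(h[...,1]>150)&(h[...,2]>50)).astype(np.uint8)
b,_=big(cv2.morphologyEx(b,cv2.MORPH_CLOSE,np.ones((3,3))))
cn=max(cv2.findContours(b.astype(np.uint8),0,2)[0],key=cv2.contourArea)
W=np.array([ray(n,q,.012)[:2] for q in cv2.convexHull(cn)[:,0]],np.float32)
R=cv2.minAreaRect(W); print("blue",R)
cv2.imwrite(f"pics/topc.png",cv2.resize(p[145:245,225:365,::-1],(770,550),interpolation=cv2.INTER_CUBIC))
E
```

```text
knob [285.33333333 199.83333333] 18 284 287 198 202 [0.57597152 0.0986803  0.085     ]
blue ((0.5852850079536438, 0.08044915646314621), (0.23476354777812958, 0.1236327663064003), 68.10150909423828)
```

View pics/topc.png

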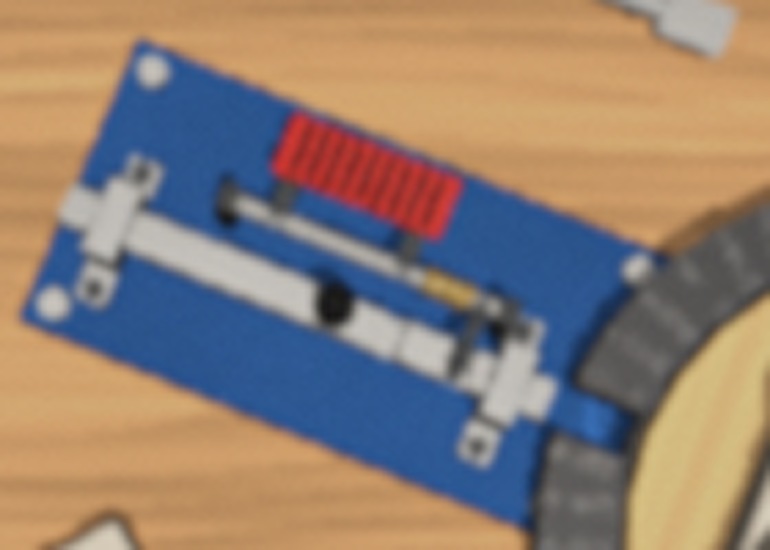

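The top crop shows the knob at px (285.5,200.1), the bar centre at (291.9,176.9), and the bolt, plate and bar edges at 22.4° in the image. That gives a lock heading of about -112° with the origin at about (0.578, 0.099). I'll lift, turn the tool y onto the lock's y, and set the fingers to 40 mm.

Call:
arm_command(
  deltas=[0, 0, -6, 0, 0, -5.65, 40, 0, 0, -6, 0, 0, -5.65, 40, 0, 0, -6, 0, 0, -5.65, 40, 0, 0, -6, 0, 0, -5.65, 40, 0, 0, -6, 0, 0, -5.65, 40, 0, 0, -6, 0, 0, -5.65, 40, 0, 0, -6, 0, 0, -5.65, 40, 0, 0, -6, 0, 0, -5.65, 40],
  newtons=40,
)

```text
time_s: 0.77
tool_pos: [0.2807, -0.6683, 0.4525]
eef_rot: [[0.37, 0.929, -0.001], [0.929, -0.37, 0.001], [0.001, -0.001, -1.0]]
wrist_force: [-0.3, -0.6, -0.3]
gripper_width: 0.04
grip_force: 0.0
```

Call:
arm_command(
  deltas=[35, 0.5, 0, 0, 0, 0, 40, 35, 0.5, 0, 0, 0, 0, 40, 35, 0.5, 0, 0, 0, 0, 40, 35, 0.5, 0, 0, 0, 0, 40, 35, 0.5, 0, 0, 0, 0, 40, 35, 0.5, 0, 0, 0, 0, 40, 35, 0.5, 0, 0, 0, 0, 40, 35, 0.5, 0, 0, 0, 0, 40],
)

```text
time_s: 1.43
tool_pos: [0.3897, -0.4086, 0.4525]
eef_rot: [[0.375, 0.927, -0.0], [0.927, -0.375, 0.0], [0.0, -0.0, -1.0]]
wrist_force: [1.3, -0.3, 0.2]
gripper_width: 0.0399
grip_force: 0.0
```

Call:
arm_command(
  deltas=[35, 0.5, 0, 0, 0, 0, 40, 35, 0.5, 0, 0, 0, 0, 40, 35, 0.5, 0, 0, 0, 0, 40, 35, 0.5, 0, 0, 0, 0, 40, 35, 0.5, 0, 0, 0, 0, 40, 35, 0.5, 0, 0, 0, 0, 40, 35, 0.5, 0, 0, 0, 0, 40, 35, 0.5, 0, 0, 0, 0, 40],
)

```text
time_s: 2.1
tool_pos: [0.4983, -0.1506, 0.4526]
eef_rot: [[0.375, 0.927, -0.0], [0.927, -0.375, -0.0], [-0.0, -0.0, -1.0]]
wrist_force: [0.4, -0.7, 0.0]
gripper_width: 0.0398
grip_force: 0.0
```

Call:
arm_command(
  deltas=[35.8, 0.8, 0, 0, 0, 0, 40, 35.8, 0.8, 0, 0, 0, 0, 40, 35.8, 0.8, 0, 0, 0, 0, 40, 35.8, 0.8, 0, 0, 0, 0, 40, 35.8, 0.8, 0, 0, 0, 0, 40, 35.8, 0.8, 0, 0, 0, 0, 40, 35.8, 0.8, 0, 0, 0, 0, 40, 35.8, 0.8, 0, 0, 0, 0, 40],
)

```text
time_s: 2.77
tool_pos: [0.6117, 0.1126, 0.4524]
eef_rot: [[0.375, 0.927, -0.001], [0.927, -0.375, -0.0], [-0.0, -0.0, -1.0]]
wrist_force: [-0.2, -0.8, -0.3]
gripper_width: 0.0397
grip_force: 0.0
```

Call:
arm_command(
  deltas=[0, 0, 25, 0, 0, 0, 40, 0, 0, 25, 0, 0, 0, 40, 0, 0, 25, 0, 0, 0, 40, 0, 0, 25, 0, 0, 0, 40, 0, 0, 25, 0, 0, 0, 40, 0, 0, 25, 0, 0, 0, 40, 0, 0, 10, 0, 0, 0, 40, 0, 0, 0, 0, 0, 0, 40],
)

```text
time_s: 3.43
tool_pos: [0.6106, 0.1108, 0.2901]
eef_rot: [[0.374, 0.927, -0.005], [0.927, -0.374, -0.001], [-0.003, -0.004, -1.0]]
wrist_force: [0.5, -0.2, -0.3]
gripper_width: 0.04
grip_force: 0.0
```

```bash
python3 - <<'E'
from h import *
p,_=arm.get_image("scene"); q,_=arm.get_image("top")
a=cv2.resize(p[150:300,170:370,::-1],(800,600),interpolation=cv2.INTER_CUBIC); cv2.imwrite("pics/s1.png",a)
np.savez("s1.npz",p=p,q=q)
s=arm.observe(); R=s["eef_rot"]; t=s["tool_pos"]; print(s["time_s"],t)
x=np.array([-.3746,-.9272]);y=np.array([.9272,-.3746]);O=np.array([.578,.0994]);d=t[:2]-O
print("lock",d@x,d@y)
for e in(-27,27): print("tip px",proj("scene",t+R@np.array([0,e/1e3,.173])),proj("top",t+R@np.array([0,e/1e3,.173])))
E
```

```text
3.5333 [0.61160197 0.11110561 0.29308575]
lock -0.023440743003546656 0.026770820464792136
tip px [282.74132496 211.76694104] [274.76306784 192.77329167]
tip px [270.98095853 230.37247891] [284.8922383  168.64336486]
```

View pics/s1.png

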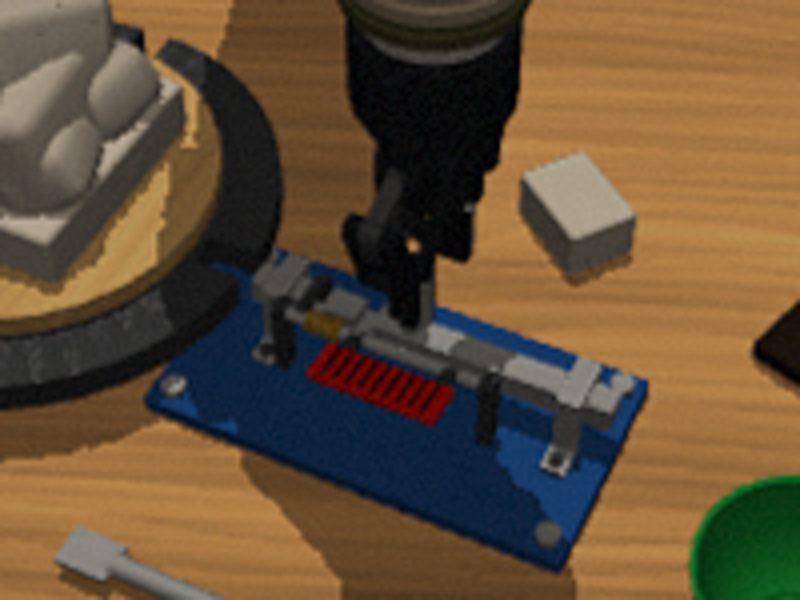

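The crop shows the near finger tip at px (273.5,230.5), about 2 px to the safe (−x) side of its predicted position. The hand is lined up behind the knob and over the bar, so I'll go down in steps and watch the force.

Call:
arm_command(
  deltas=[0, 0, 10, 0, 0, 0, 40, 0, 0, 10, 0, 0, 0, 40, 0, 0, 10, 0, 0, 0, 40, 0, 0, 6, 0, 0, 0, 40, 0, 0, 0, 0, 0, 0, 40],
)

```text
time_s: 3.95
tool_pos: [0.6109, 0.1108, 0.2551]
eef_rot: [[0.375, 0.927, -0.002], [0.927, -0.375, -0.001], [-0.001, -0.002, -1.0]]
wrist_force: [-0.2, -0.7, 0.1]
gripper_width: 0.0401
grip_force: 0.0
```

Call:
arm_command(
  deltas=[0, 0, 4, 0, 0, 0, 40, 0, 0, 4, 0, 0, 0, 40, 0, 0, 0, 0, 0, 0, 40],
)

```text
time_s: 4.2
tool_pos: [0.6112, 0.1109, 0.2481]
eef_rot: [[0.375, 0.927, -0.001], [0.927, -0.375, -0.0], [-0.0, -0.0, -1.0]]
wrist_force: [0.8, -0.3, 0.4]
gripper_width: 0.04
grip_force: 0.0
```

Call:
arm_command(
  deltas=[0, 0, 3, 0, 0, 0, 40, 0, 0, 0, 0, 0, 0, 40, 0, 0, 0, 0, 0, 0, 40],
)

```text
time_s: 4.45
tool_pos: [0.6114, 0.111, 0.2457]
eef_rot: [[0.375, 0.927, 0.0], [0.927, -0.375, 0.0], [0.0, 0.0, -1.0]]
wrist_force: [0.3, 0.0, 0.9]
gripper_width: 0.0399
grip_force: 0.0
```

Call:
arm_command(
  deltas=[0, 0, 3, 0, 0, 0, 40, 0, 0, 0, 0, 0, 0, 40, 0, 0, 0, 0, 0, 0, 40],
)

```text
time_s: 4.7
tool_pos: [0.6113, 0.1109, 0.2425]
eef_rot: [[0.375, 0.927, -0.0], [0.927, -0.375, -0.0], [-0.0, -0.0, -1.0]]
wrist_force: [0.3, -0.0, 0.1]
gripper_width: 0.0398
grip_force: 0.0
```

Call:
arm_command(
  deltas=[0, 0, 3, 0, 0, 0, 40, 0, 0, 0, 0, 0, 0, 40, 0, 0, 0, 0, 0, 0, 40],
)

```text
time_s: 4.95
tool_pos: [0.6115, 0.111, 0.2397]
eef_rot: [[0.375, 0.927, 0.0], [0.927, -0.375, 0.0], [0.0, 0.0, -1.0]]
wrist_force: [0.4, 0.2, 0.4]
gripper_width: 0.0402
grip_force: 0.8
```

Call:
arm_command(
  deltas=[0, 0, 3, 0, 0, 0, 40, 0, 0, 0, 0, 0, 0, 40, 0, 0, 0, 0, 0, 0, 40],
)

```text
time_s: 5.2
tool_pos: [0.6118, 0.1109, 0.2368]
eef_rot: [[0.375, 0.927, 0.001], [0.927, -0.375, 0.0], [0.001, 0.001, -1.0]]
wrist_force: [2.7, -0.3, 2.8]
gripper_width: 0.04
grip_force: 1.5
```

Call:
arm_command(
  deltas=[0, 0, 3, 0, 0, 0, 40, 0, 0, 0, 0, 0, 0, 40, 0, 0, 0, 0, 0, 0, 40],
)

```text
time_s: 5.45
tool_pos: [0.6121, 0.1108, 0.234]
eef_rot: [[0.375, 0.927, 0.002], [0.927, -0.375, 0.0], [0.001, 0.002, -1.0]]
wrist_force: [3.2, -1.9, 4.7]
gripper_width: 0.0402
grip_force: 2.7
```

Call:
arm_command(
  deltas=[0, 0, 3, 0, 0, 0, 40, 0, 0, 0, 0, 0, 0, 40, 0, 0, 0, 0, 0, 0, 40],
)

```text
time_s: 5.7
tool_pos: [0.6124, 0.1106, 0.2314]
eef_rot: [[0.375, 0.927, 0.003], [0.927, -0.375, 0.0], [0.001, 0.003, -1.0]]
wrist_force: [4.4, -2.1, 5.5]
gripper_width: 0.0401
grip_force: 3.7
```

Call:
arm_command(
  deltas=[0, 0, 2, 0, 0, 0, 40, 0, 0, 0, 0, 0, 0, 40, 0, 0, 0, 0, 0, 0, 40],
)

```text
time_s: 5.95
tool_pos: [0.6124, 0.1107, 0.2307]
eef_rot: [[0.375, 0.927, 0.004], [0.927, -0.375, -0.0], [0.001, 0.004, -1.0]]
wrist_force: [1.1, -3.5, 21.1]
gripper_width: 0.0399
grip_force: 10.4
```

Call:
arm_command(
  deltas=[0, 0, 2, 0, 0, 0, 40, 0, 0, 0, 0, 0, 0, 40, 0, 0, 0, 0, 0, 0, 40],
)

```text
time_s: 6.2
tool_pos: [0.6124, 0.1107, 0.2302]
eef_rot: [[0.375, 0.927, 0.005], [0.927, -0.375, -0.001], [0.001, 0.005, -1.0]]
wrist_force: [-3.8, -4.4, 36.2]
gripper_width: 0.0398
grip_force: 17.4
```

```bash
python3 - <<'E'
from h import *
p,_=arm.get_image("scene")
cv2.imwrite("pics/s2.png",cv2.resize(p[190:280,210:330,::-1],(800,600),interpolation=cv2.INTER_CUBIC))
s=arm.observe(); print(s["tool_pos"],s["wrist_force"],s["grip_force"])
E
```

```text
[0.61240192 0.11067847 0.23018802] [-4.00460777 -4.75703787 35.97761126] 17.388117592781782
```

View pics/s2.png

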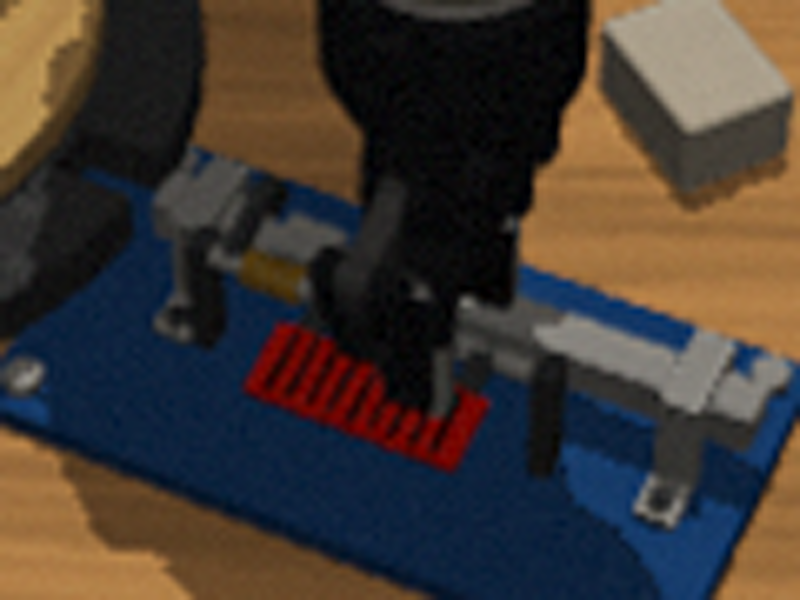

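The finger stands on the bar (crop about (430,400)), which is pressed to its stop, and the other finger is behind the knob. I'll ease the press to about 12 N and then push along −tool x.

Call:
arm_command(
  deltas=[0, 0, -3, 0, 0, 0, 40, 0, 0, 0, 0, 0, 0, 40, -2, 0, 0, 0, 0, 0, 40, -2, 0, 0, 0, 0, 0, 40, -2, 0, 0, 0, 0, 0, 40],
)

```text
time_s: 6.67
tool_pos: [0.6107, 0.1075, 0.2313]
eef_rot: [[0.373, 0.928, 0.006], [0.928, -0.373, 0.004], [0.006, 0.004, -1.0]]
wrist_force: [4.6, 5.0, 12.0]
gripper_width: 0.04
grip_force: 5.2
```

Call:
arm_command(
  deltas=[-2, 0, 0, 0, 0, 0, 40, -2, 0, 0, 0, 0, 0, 40, -2, 0, 0, 0, 0, 0, 40, -2, 0, 0, 0, 0, 0, 40],
)

```text
time_s: 7.0
tool_pos: [0.6078, 0.1009, 0.2313]
eef_rot: [[0.372, 0.928, 0.007], [0.928, -0.372, 0.005], [0.007, 0.004, -1.0]]
wrist_force: [4.9, 7.7, 8.3]
gripper_width: 0.0398
grip_force: 6.1
```

Call:
arm_command(
  deltas=[-2, 0, 0.5, 0, 0, 0, 40, -2, 0, 0.5, 0, 0, 0, 40, -2, 0, 0, 0, 0, 0, 40, -2, 0, 0, 0, 0, 0, 40],
)

```text
time_s: 7.33
tool_pos: [0.6054, 0.0946, 0.231]
eef_rot: [[0.371, 0.928, 0.009], [0.928, -0.372, 0.007], [0.01, 0.006, -1.0]]
wrist_force: [5.2, 8.9, 14.4]
gripper_width: 0.04
grip_force: 8.4
```

Call:
arm_command(
  deltas=[-2, 0, 0, 0, 0, 0, 40, -2, 0, 0, 0, 0, 0, 40, -2, 0, 0, 0, 0, 0, 40, -2, 0, 0, 0, 0, 0, 40],
)

```text
time_s: 7.67
tool_pos: [0.6025, 0.0871, 0.231]
eef_rot: [[0.371, 0.928, 0.009], [0.928, -0.372, 0.007], [0.01, 0.006, -1.0]]
wrist_force: [5.5, 10.2, 13.9]
gripper_width: 0.0398
grip_force: 8.2
```

Call:
arm_command(
  deltas=[-2, 0, 0, 0, 0, 0, 40, -2, 0, 0, 0, 0, 0, 40, 0, 0, 0, 0, 0, 0, 40],
)

```text
time_s: 7.92
tool_pos: [0.6009, 0.0829, 0.231]
eef_rot: [[0.372, 0.928, 0.009], [0.928, -0.372, 0.006], [0.009, 0.006, -1.0]]
wrist_force: [4.6, 7.4, 15.0]
gripper_width: 0.0403
grip_force: 7.9
```

Call:
arm_command(
  deltas=[-2, 0, 0, 0, 0, 0, 40, -2, 0, 0, 0, 0, 0, 40, 0, 0, 0, 0, 0, 0, 40],
)

```text
time_s: 8.17
tool_pos: [0.5994, 0.0793, 0.231]
eef_rot: [[0.372, 0.928, 0.009], [0.928, -0.372, 0.006], [0.009, 0.006, -1.0]]
wrist_force: [6.3, 8.2, 14.1]
gripper_width: 0.0399
grip_force: 7.6
```

Call:
arm_command(
  deltas=[-2, 0, 0, 0, 0, 0, 40, 0, 0, 0, 0, 0, 0, 40, 0, 0, 0, 0, 0, 0, 40],
)

```text
time_s: 8.42
tool_pos: [0.5987, 0.0775, 0.231]
eef_rot: [[0.372, 0.928, 0.009], [0.928, -0.372, 0.006], [0.009, 0.006, -1.0]]
wrist_force: [5.0, 9.5, 14.7]
gripper_width: 0.04
grip_force: 7.7
```

Call:
arm_command(
  deltas=[-2, 0, 0, 0, 0, 0, 40, 0, 0, 0, 0, 0, 0, 40],
)

```text
time_s: 8.58
tool_pos: [0.5983, 0.0768, 0.231]
eef_rot: [[0.372, 0.928, 0.01], [0.928, -0.372, 0.008], [0.012, 0.007, -1.0]]
wrist_force: [7.8, 12.8, 12.7]
gripper_width: 0.0402
grip_force: 11.2
```

Call:
arm_command(
  deltas=[-2, 0, 0, 0, 0, 0, 40, 0, 0, 0, 0, 0, 0, 40],
)

```text
time_s: 8.75
tool_pos: [0.598, 0.0763, 0.2311]
eef_rot: [[0.371, 0.929, 0.012], [0.929, -0.371, 0.011], [0.014, 0.007, -1.0]]
wrist_force: [7.8, 18.4, 9.8]
gripper_width: 0.0398
grip_force: 12.2
```

Call:
arm_command(
  deltas=[-2, 0, 0.5, 0, 0, 0, 40, 0, 0, 0, 0, 0, 0, 40, 0, 0, 0, 0, 0, 0, 40],
)

```text
time_s: 9.0
tool_pos: [0.5978, 0.0759, 0.2311]
eef_rot: [[0.37, 0.929, 0.014], [0.929, -0.37, 0.013], [0.017, 0.008, -1.0]]
wrist_force: [9.5, 22.1, 12.5]
gripper_width: 0.04
grip_force: 13.9
```

```bash
python3 - <<'E'
from h import *
p,_=arm.get_image("scene")
cv2.imwrite("pics/s3.png",cv2.resize(p[190:280,210:330,::-1],(800,600),interpolation=cv2.INTER_CUBIC))
s=arm.observe(); print(s["tool_pos"],s["wrist_force"],s["grip_force"])
E
```

```text
[0.5977493  0.07593167 0.23108253] [ 9.45873714 21.96220496 11.34353167] 13.91861550975591
```

View pics/s3.png

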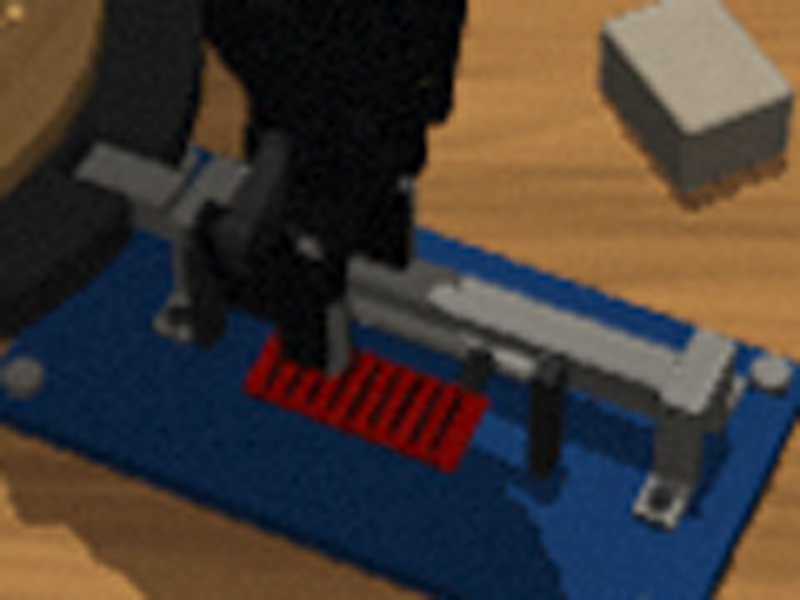

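The picture shows the bolt run through the guide into the turntable's notch (crop about (110,165)), with the bar still down. I'll back the finger off the knob a little and then lift straight up.

Call:
arm_command(
  deltas=[3, 0, 0, 0, 0, 0, 40, 3, 0, 0, 0, 0, 0, 40, 3, 0, 0, 0, 0, 0, 40, 1, 0, 0, 0, 0, 0, 40, 0, 0, 0, 0, 0, 0, 40],
)

```text
time_s: 9.47
tool_pos: [0.5994, 0.0783, 0.2307]
eef_rot: [[0.374, 0.927, 0.006], [0.927, -0.374, 0.001], [0.003, 0.005, -1.0]]
wrist_force: [0.2, -1.4, 24.6]
gripper_width: 0.0399
grip_force: 12.0
```

Call:
arm_command(
  deltas=[0, 0, -4, 0, 0, 0, 40, 0, 0, -4, 0, 0, 0, 40, 0, 0, -6, 0, 0, 0, 40, 0, 0, -10, 0, 0, 0, 40, 0, 0, -20, 0, 0, 0, 40, 0, 0, -30, 0, 0, 0, 40, 0, 0, -40, 0, 0, 0, 40, 0, 0, -40, 0, 0, 0, 40],
)

```text
time_s: 10.13
tool_pos: [0.5966, 0.0775, 0.3821]
eef_rot: [[0.374, 0.927, -0.005], [0.927, -0.374, -0.001], [-0.003, -0.005, -1.0]]
wrist_force: [1.2, 0.7, -0.3]
gripper_width: 0.0399
grip_force: 0.0
```

Call:
arm_command(
  deltas=[40, 0, -20, 0, 0, 0, 40, 40, 0, -20, 0, 0, 0, 40, 40, 0, -10, 0, 0, 0, 40, 40, 0, 0, 0, 0, 0, 40, 40, 0, 0, 0, 0, 0, 40, 0, 0, 0, 0, 0, 0, 40, 0, 0, 0, 0, 0, 0, 40],
)

```text
time_s: 10.72
tool_pos: [0.6697, 0.2609, 0.4277]
eef_rot: [[0.371, 0.929, -0.004], [0.929, -0.371, 0.0], [-0.001, -0.003, -1.0]]
wrist_force: [0.3, -0.9, -0.3]
gripper_width: 0.0403
grip_force: 0.0
```

```bash
python3 - <<'E'
from h import *
p,_=arm.get_image("scene"); q,_=arm.get_image("top")
a=cv2.resize(p[180:290,200:345,::-1],(400,600),interpolation=cv2.INTER_CUBIC)
a=np.vstack([cv2.resize(p[190:280,180:340,::-1],(533,300)),cv2.resize(q[145:235,225:385,::-1],(533,300))])
cv2.imwrite("pics/s4.png",a)
s=arm.observe(); print(s["time_s"],s["tool_pos"],s["wrist_force"])
E
```

```text
10.8167 [0.67020802 0.25727441 0.42815587] [-0.43944734 -0.41900486 -0.41000477]
```

View pics/s4.png

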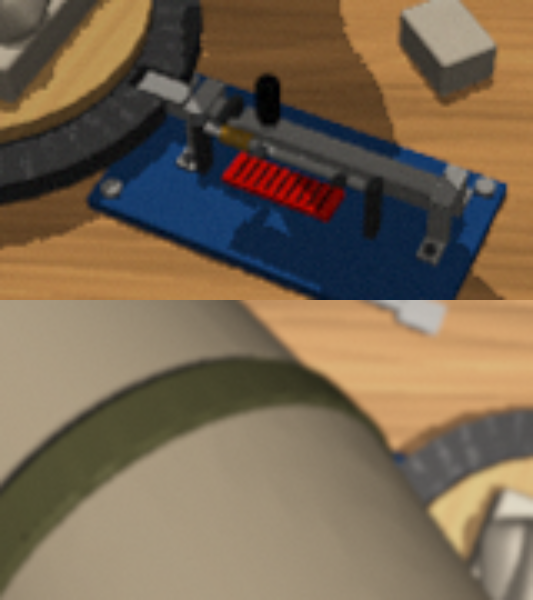

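The scene half shows the bolt in the notch and the knob moved towards the turntable. I'll check numerically that the catch is up and how far the knob travelled.

```bash
python3 - <<'E'
from h import *
a=np.load("scene.npz")["p"]; b,_=arm.get_image("scene")
for p in(a,b):
    h=cv2.cvtColor(p,cv2.COLOR_RGB2HSV)
    red=(((h[...,0]<4)|(h[...,0]>174))&(h[...,1]>185)&(h[...,2]>60)).astype(np.uint8)
    r,c=big(cv2.morphologyEx(red,cv2.MORPH_CLOSE,np.ones((5,5))));print("red",c,r.sum(),cv2.minAreaRect(np.argwhere(r)[:,::-1].astype(np.float32)))
    k=np.zeros(p.shape[:2],np.uint8); k[208:232,252:282]=p.max(2)[208:232,252:282]<28
    m,c=big(k); ys,xs=np.nonzero(m); print("knob",c,xs.min(),xs.max(),ys.min(),ys.max(),ray("scene",(c[0],ys.min()+2),.089))
E
```

```text
red [264.81661891 245.46704871] 349 ((264.52264404296875, 245.43667602539062), (35.3153190612793, 10.695497512817383), 19.653823852539062)
knob [272.45882353 223.97647059] 269 275 217 231 [0.57942335 0.10005489 0.089     ]
red [264.73121387 245.51445087] 346 ((264.5341491699219, 245.40731811523438), (35.26194763183594, 10.272387504577637), 20.2248592376709)
knob [260.02150538 219.72043011] 257 263 213 227 [0.56986774 0.07345164 0.089     ]
```

```bash
python3 -c "
from rig import arm
print(arm.close_job())"
```

```text
the job is handed in; nothing more can be done
None
```

The turntable looks locked: the bolt is in its notch, the catch is back up, the hand is clear, and the job was handed in at about 11 s without showing a verdict. The chisel, brush, bowl and offcut were not re-measured.

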